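Line up the small cheeses by size on the ripening board

ROBOT

A 6-joint arm with a two-finger parallel gripper is mounted at the origin on the work surface. World frame = base frame: x ahead of the robot, y to its left, z up, the work surface at z = 0. Lengths are in mm, angles in rad, forces in N, time in s.
With the tool pointing down it reaches from about 350 to 875 mm from the base axis. Payload 4.2 kg.
Tool frame: the origin (TCP) lies midway between the tips of the shut fingers; the grasp point (between the pads) lies 19 mm behind it (arm.hold_point_z is the distance from the TCP to the grasp point, in mm); z points along the fingers, y is the line along which they close (so a half turn about z gives the same grasp; the last joint's range is limited). The gripper opens to 85 mm and grips with 20 to 120 N. Pads are 22 mm wide; open, the fingers measure 114 mm over their backs; the gripper's body (76 mm by 85 mm) begins 54 mm behind the grasp point. The pads swing forward as they close: fully open they stand 13 mm farther back than shut.
Start: joints at [1.541, 0.385, 0.008, 0, -1.194, -0.259], TCP at [177.969, 599.104, 208.312] pointing down, gripper open.
Joint ranges: [-3.14, 3.14], [-1.21, 2.06], [-1.07, 1.41], [-3.16, 2.05], [-2.99, -0.16], [-3.1, 3.1]. Speed limits (rad/s): [2.79, 2.79, 3.14, 3.14, 3.14, 3.14].

INTERFACE

Orientations are given as a unit quaternion [x, y, z, w].
In Python, from bench import arm, vision gives the robot as it stands. The module is installed in compiled form; this text tells all that it offers.
- The arm moves only by the tool servo_tool, never from a script. Its argument "plan" is a list of rows, each a list of 7 numbers: the shift along the world's x, y, z each as a share of 300 mm, from -1 to 1, then the turn, a rotation vector about the world's x, y, z each as a share of 2 rad, from -1 to 1, then the opening, from 0 (shut) to 1 (fully open). A call has 1 to 20 rows; each row shifts and turns the commanded pose from where the row before left it; what a row does not reach is not made up. A row lasts 1/8 s, in which the tool goes at most 62.5 mm and 10.7 degrees, less where a joint would pass 70% of its speed; a pose out of reach is approached as far as the arm can. A call with a number of a shift or a turn outside -1 to 1 is refused whole. A call with a gripper value outside its range is refused whole. The fingers move at their own pace and stop on an object; the grip force is fixed at half the most. Time passes only in rows, so rows that do not move let the fingers close. It gives the time, the measured TCP pose, the force, the opening and the grip force at its end, in the units of the state.
- arm.read_state(): the state, without advancing time (a new reading comes with each control period).
- vision.get_image(name): name is "scene" or "top" or "wrist"; returns a dict with "image" (400x640x3 uint8, red, green, blue), "z_map" (400x640 float32, mm along the optical axis (not along the pixel's ray), 0 where there is no reading), "K" (3x3 intrinsics, pixels), "world_to_cam" (4x4, takes a point from world to camera coordinates); the wrist camera has in their place "mount" (4x4, takes a point from camera to tool coordinates, whose origin is the TCP and whose axes are the flange's). Camera axes: x right, y down, z forward; pixel columns grow to the right and rows downward; lengths in mm; the calibration is good to about 2 mm. A picture is of the moment at which its call begins: read the wrist's pose just before it.
- arm.job_done(): hands the job in; it is judged then, once.
The state is a dict: "clock": time; "joints": joint angles; "joint_vel": joint speeds; "joint_efforts": joint torques, N m; "position": TCP position; "ee_rot": TCP orientation; "contact_force": force on the tool from outside, world axes, zero at the start; "wrist_torque": the same for the moment, N m; "gripper_width": finger opening in mm; "grasp_force": force on a finger pad.
Only numpy, scipy, OpenCV 4.12 (cv2) and the standard library are available. Lean on these libraries where they do the work, as an engineer would, in place of code of your own. Each camera call takes 0.05 s, during which the arm holds its last target. There are 200 camera calls.

TASK

Line up the four small cheeses on the four straw mats of the ripening board in order of size: the smallest on the mat next to the slate tag, then growing along the row to the largest on the mat next to the tin dish. Set each one down flat and the same way up in the middle of its own mat, without dropping it, and leave the slate tag and the dish where they stand.

Things in the scene. Friction and masses are not known exactly. Their poses are not given: they have to be found in the camera images.
- cheese_36: the smallest of the four small loose cheeses: an upright round cylinder with pale ivory rind, 36 mm in diameter, 30 mm high, under 0.25 kg, standing on the table at the start. Origin: centre of its underside; z axis up along its axis
- cheese_45: the second smallest of the four small loose cheeses: an upright round cylinder with pale ivory rind, 45 mm in diameter, 35 mm high, under 0.25 kg, standing on the table at the start. Origin: centre of its underside; z axis up along its axis
- cheese_54: the second largest of the four small loose cheeses: an upright round cylinder with pale ivory rind, 54 mm in diameter, 40 mm high, under 0.25 kg, standing on the table at the start. Origin: centre of its underside; z axis up along its axis
- cheese_64: the largest of the four small loose cheeses: an upright round cylinder with pale ivory rind, 64 mm in diameter, 45 mm high, under 0.25 kg, standing on the table at the start. Origin: centre of its underside; z axis up along its axis
- mat_1: round straw mat, 70 mm in diameter, 4 mm thick, fixed on the dark ripening board (18 mm thick, 110 by 335 mm, fixed); four alike mats lie about 80 mm apart in a row along the board; number 1 of 4 from right (-y) to left, the end mat at the board's right-hand (-y) end. Origin: centre of its underside, on the board; its upper face is 4 mm higher; y axis roughly along the row to the left
- mat_2: round straw mat, 70 mm in diameter, 4 mm thick, fixed on the dark ripening board (18 mm thick, 110 by 335 mm, fixed); four alike mats lie about 80 mm apart in a row along the board; number 2 of 4 from right (-y) to left, the next one. Origin: centre of its underside, on the board; its upper face is 4 mm higher; y axis roughly along the row to the left
- mat_3: round straw mat, 70 mm in diameter, 4 mm thick, fixed on the dark ripening board (18 mm thick, 110 by 335 mm, fixed); four alike mats lie about 80 mm apart in a row along the board; number 3 of 4 from right (-y) to left, the next one. Origin: centre of its underside, on the board; its upper face is 4 mm higher; y axis roughly along the row to the left
- mat_4: round straw mat, 70 mm in diameter, 4 mm thick, fixed on the dark ripening board (18 mm thick, 110 by 335 mm, fixed); four alike mats lie about 80 mm apart in a row along the board; number 4 of 4 from right (-y) to left, the end mat at the board's left-hand (+y) end. Origin: centre of its underside, on the board; its upper face is 4 mm higher; y axis roughly along the row to the left
- slate_tag: loose small dark slate plaque leaning on a pale wooden foot (40 by 60 mm, 65 mm high in all) that stands on the table about 60 mm beyond one end of the board; it marks the small end of the row. It may be at either end, about 105 mm from the centre of the nearest mat. Origin: centre of the foot's underside; z up
- dish: loose round dark tin dish with foil balls in it, 84 mm in diameter, 34 mm high, on the table beyond the other end of the board, about 105 mm from the centre of the nearest mat; it marks the large end. Origin: centre of its underside; z up
There are look-alikes about, which are no part of the job. What is shaped like the cheese_45 but turquoise is not meant.

How it is judged:
By the outcome, as a careful person would: the job done as asked, in the order asked, and still so for the second after the job is handed in, with the robot touching nothing.
It also fails if it takes over 88 s, if anything falls off the work surface, if the arm or the gripper's body presses on something with over 40 N, if the wrist force passes 120 N, or if a joint passes its speed limit or range.

## Working session

There is one attempt and no reset: what is moved stays moved. The work goes in short steps, Python scripts to look and compute and a tool call to move; the robot and the scene stay as the last step left them, time stands still between calls to the robot, and variables do not carry over. Pictures are saved under pics/ and viewed, at most 14 in all, crops included, and the job is handed in when it is done.

Besides the shell and the picture viewer there is one more tool, called after "Emit:" in YAML: its name, and indented under it one key for each argument. servo_tool: Moves the arm, as the interface text tells. Its arguments: {"type":"object","properties":{"plan":{"type":"array"}},"required":["plan"]}

```bash
mkdir -p pics; python3 - <<'E'
from bench import arm, vision
import cv2,numpy as np
s=arm.read_state(); print({k:np.round(v,3).tolist() for k,v in s.items()}, arm.hold_point_z)
for n in("top","scene"):
    d=vision.get_image(n); cv2.imwrite(f"pics/{n}0.png",d["image"][:,:,::-1]); np.savez(f"{n}0.npz",**d)
    print(n,d["K"].round(1).tolist(),d["world_to_cam"].round(3).tolist())
E
```

```text
{'clock': 0.0, 'joints': [1.541, 0.386, 0.007, -0.001, -1.194, -0.259], 'joint_vel': [-0.001, -0.001, -0.001, 0.001, 0.0, 0.001], 'joint_efforts': [0.001, -39.229, 18.84, 4.186, -0.005, -0.0], 'position': [177.806, 598.521, 207.237], 'ee_rot': [0.99, -0.144, -0.0, 0.001], 'contact_force': [0.717, -0.544, -0.282], 'wrist_torque': [0.007, -0.052, 0.01], 'grasp_force': 0.0, 'gripper_width': 85.217} 18.700000000000003
top [[383.7, 0.0, 322.5], [0.0, 383.7, 199.2], [0.0, 0.0, 1.0]] [[0.029, -1.0, 0.009, 14.8], [-0.981, -0.03, -0.191, 522.646], [0.191, -0.003, -0.982, 729.986], [0.0, 0.0, 0.0, 1.0]]
scene [[457.4, 0.0, 317.1], [0.0, 457.4, 202.0], [0.0, 0.0, 1.0]] [[0.692, 0.722, -0.008, -361.594], [0.531, -0.516, -0.672, -229.356], [-0.489, 0.461, -0.74, 1305.649], [0.0, 0.0, 0.0, 1.0]]
```

View pics/top0.png

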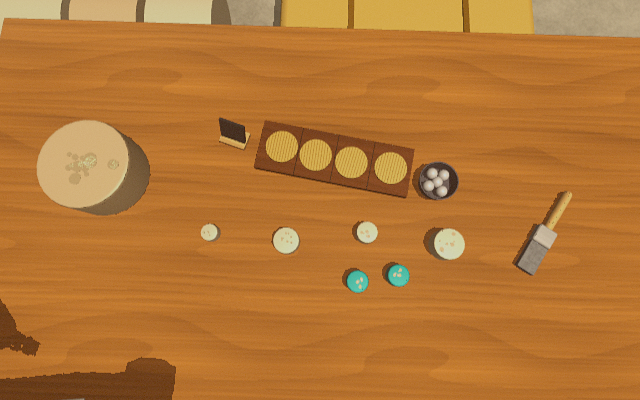

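View pics/scene0.png

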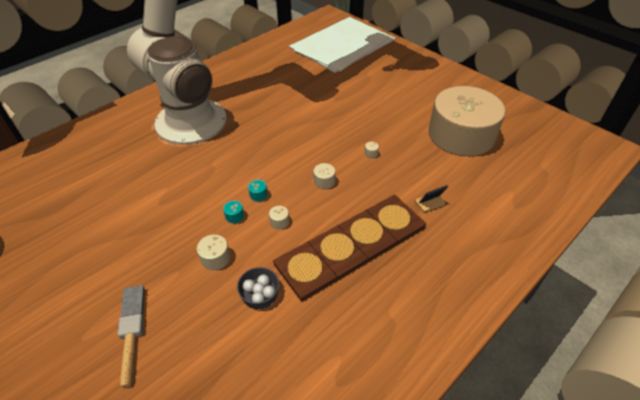

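The top view shows the tag at the row's left end (234,133) and the dish at the right (438,181), so the sizes grow from mat_4 to mat_1. The ivory cheeses are at (209,232), (286,240), (367,232) and (449,244), and the turquoise look-alikes at (358,281) and (398,275). The scene view shows the same layout.

```bash
cat > h.py <<'E'
import numpy as np, cv2
def ray(d,uv,z,W=None):
    """pixels -> world points on plane z"""
    W=d["world_to_cam"] if W is None else W
    C=np.linalg.inv(W); r=np.c_[np.atleast_2d(uv),np.ones(len(np.atleast_2d(uv)))]@np.linalg.inv(d["K"]).T@C[:3,:3].T
    o=C[:3,3]; return o+r*((z-o[2])/r[:,2])[:,None]
def cloud(d,W=None):
    W=d["world_to_cam"] if W is None else W
    C=np.linalg.inv(W); v,u=np.mgrid[:400,:640]; z=d["z_map"]
    p=np.stack([u,v,np.ones_like(u)],-1)@np.linalg.inv(d["K"]).T*z[...,None]
    return p@C[:3,:3].T+C[:3,3]
def blobs(mask,amin=60):
    n,l,s,c=cv2.connectedComponentsWithStats(mask.astype(np.uint8))
    return [l==i for i in range(1,n) if s[i,4]>amin]
def circ(d,m,z,W=None):
    c=max(cv2.findContours(m.astype(np.uint8),cv2.RETR_EXTERNAL,cv2.CHAIN_APPROX_NONE)[0],key=len)[:,0]
    p=ray(d,c.astype(float),z,W)[:,:2]
    (x,y),(a,b),t=cv2.fitEllipse(p.astype(np.float32)); return x,y,a,b
E
python3 - <<'E'
from h import *
for n in("top","scene"):
    d=dict(np.load(n+"0.npz")); P=cloud(d); hsv=cv2.cvtColor(d["image"],cv2.COLOR_RGB2HSV); Z=P[...,2]
    H,S,V=[hsv[...,i].astype(int) for i in range(3)]
    inw=(P[...,0]>250)&(P[...,0]<800)&(abs(P[...,1])<420)&(Z<60)
    print(n)
    for m in blobs(inw&(Z>12)&(Z<60),40):
        zt=np.percentile(Z[m],90); t=m&(Z>zt-4)
        v,u=np.nonzero(t); print("blob uv",u.mean().round(),v.mean().round(),"ztop",zt.round(1),"n",t.sum(),"hsv",np.median(hsv[t],0),"circ",np.round(circ(d,t,zt),1),"cen",P[t].mean(0).round(1))
    for m in blobs(inw&(H>18)&(H<32)&(S>90)&(V>140)&(Z>15)&(Z<30),100):
        v,u=np.nonzero(m); print("mat uv",u.mean().round(),v.mean().round(),Z[m].mean().round(1),np.round(circ(d,m,22),1),m.sum())
E
```

```text
top
blob uv 232.0 126.0 ztop 55.4 n 70 hsv [ 12.  133.5  69. ] circ [672.8 222.3  12.   53.5] cen [671.4 224.2  56. ]
blob uv 336.0 158.0 ztop 22.6 n 4082 hsv [ 20. 165. 202.] circ [643.5 118.7  68.6  87.2] cen [618.4   4.7  21.1]
blob uv 136.0 172.0 ztop 54.9 n 92 hsv [ 16. 130. 118.] circ [576.5 466.9 116.4 148.7] cen [566.9 411.5  55.3]
blob uv 439.0 179.0 ztop 33.4 n 266 hsv [ 12.   69.  105.5] circ [ 573.  -212.5   80.7   82.2] cen [ 575.5 -214.6   32.4]
blob uv 367.0 232.0 ztop 36.1 n 340 hsv [ 29.  57. 211.] circ [459.1 -61.7  41.   41.7] cen [459.3 -62.1  34.5]
blob uv 209.0 232.0 ztop 30.7 n 217 hsv [ 24.  73. 210.] circ [450.1 261.1  32.2  33.4] cen [450.2 261.8  29.2]
blob uv 285.0 240.0 ztop 40.8 n 513 hsv [ 27.  61. 210.] circ [437.4 102.6  50.2  50.5] cen [437.3 102.8  39.3]
blob uv 449.0 244.0 ztop 46.3 n 732 hsv [ 30.  54. 211.] circ [ 439.5 -225.2   60.1   60.6] cen [ 439.3 -225.8   44.8]
blob uv 530.0 256.0 ztop 19.5 n 494 hsv [ 17.  54. 147.] circ [ 420.4 -401.8   35.9   92.9] cen [ 421.4 -403.5   17.8]
blob uv 398.0 276.0 ztop 36.2 n 353 hsv [ 83. 142. 190.] circ 
[... 961 characters left out ...]
blob uv 349.0 241.0 ztop 25.8 n 3432 hsv [ 18. 166. 206.] circ [635.5  97.4  82.4 164.1] cen [622.4   3.1  24.4]
blob uv 233.0 207.0 ztop 39.0 n 218 hsv [ 86.  210.5 159. ] circ [ 379.1 -126.1   40.6   42.6] cen [ 378.2 -125.6   37.6]
blob uv 279.0 212.0 ztop 39.1 n 218 hsv [ 22.  80. 222.] circ [464.2 -62.5  40.7  42.6] cen [463.4 -61.8  37.6]
blob uv 212.0 246.0 ztop 48.7 n 565 hsv [ 23.  77. 223.] circ [ 444.6 -226.6   60.4   61.3] cen [ 444.  -226.5   47.4]
blob uv 258.0 284.0 ztop 35.9 n 289 hsv [10. 29. 82.] circ [ 576.4 -212.1   79.9   80.2] cen [ 574.4 -210.2   35.2]
blob uv 134.0 300.0 ztop 21.6 n 486 hsv [ 24.  22. 122.] circ [ 425.9 -403.5   36.6   90.3] cen [ 425.2 -403.6   19.9]
```

Emit:
servo_tool:
  plan:
    - [0.1135, -0.1405, 0, 0, 0, -0.091, 1]
    - [0.1135, -0.1405, 0, 0, 0, -0.091, 1]
    - [0.1135, -0.1405, 0, 0, 0, -0.091, 1]
    - [0.1135, -0.1405, 0, 0, 0, -0.091, 1]
    - [0.1135, -0.1405, 0, 0, 0, -0.091, 1]
    - [0.1135, -0.1405, 0, 0, 0, -0.091, 1]
    - [0.1135, -0.1405, 0, 0, 0, -0.091, 1]
    - [0.1135, -0.1405, 0, 0, 0, -0.091, 1]
    - [0, 0, 0, 0, 0, 0, 1]
    - [0, 0, 0, 0, 0, 0, 1]
    - [0, 0, 0, 0, 0, 0, 1]

```text
clock: 1.48
position: [449.8, 262.7, 208.2]
ee_rot: [-0.644, 0.765, 0.0, -0.0]
contact_force: [-0.0, -0.7, 0.2]
gripper_width: 85.5
grasp_force: 0.0
```

```bash
cat >> h.py <<'E'
def wrist(name=None):
    from bench import arm, vision
    from scipy.spatial.transform import Rotation as R
    s=arm.read_state(); d=vision.get_image("wrist")
    T=np.eye(4); T[:3,:3]=R.from_quat(s["ee_rot"]).as_matrix(); T[:3,3]=s["position"]
    W=np.linalg.inv(T@d["mount"]); d["W"]=W
    if name: cv2.imwrite(name,d["image"][:,:,::-1])
    y=T[:3,1]; print("clock",round(s["clock"],2),"pos",np.round(s["position"],1),"yaw(tool y)",np.degrees(np.arctan2(y[1],y[0])).round(1),"zaxis",T[:3,2].round(3),"F",np.round(s["contact_force"],1),"w",round(s["gripper_width"],1),"g",round(s["grasp_force"],1),"q",np.round(s["joints"],2))
    return s,d
E
python3 - <<'E'
from h import *
s,d=wrist("pics/w1.png"); np.savez("w1.npz",**d); print(d["mount"].round(3).tolist(),d["K"].round(1).tolist())
E
```

```text
clock 1.48 pos [449.8 262.7 208.2] yaw(tool y) 170.1 zaxis [-0. -0. -1.] F [-0.  -0.7  0.2] w 85.5 g 0.0 q [ 0.84  0.21 -0.24 -0.   -1.12 -1.01]
[[-0.0, -0.963, -0.269, 67.849], [1.0, -0.0, -0.001, 0.251], [0.001, -0.269, 0.963, -165.345], [0.0, 0.0, 0.0, 1.0]] [[303.9, 0.0, 315.1], [0.0, 303.9, 201.5], [0.0, 0.0, 1.0]]
```

View pics/w1.png

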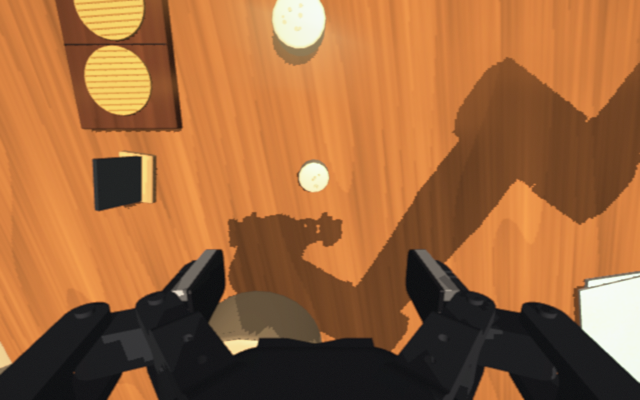

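The wrist view shows cheese_36 at (313,177), cheese_54 at (299,20), mat_4 at (118,80), mat_3 at the top edge and the tag at (118,181). Next I measure these against the top view.

```bash
cat >> h.py <<'E'
def meas(d):
    W=d.get("W",d.get("world_to_cam")); P=cloud(d,W); Z=P[...,2]; hsv=cv2.cvtColor(d["image"],cv2.COLOR_RGB2HSV)
    H,S,V=[hsv[...,i].astype(int) for i in range(3)]
    box=(P[...,0]>300)&(P[...,0]<720)&(P[...,1]>-300)&(P[...,1]<330)
    for kind,m0 in(("cheese",box&(Z>25)&(Z<76)&(H<60)&(S<100)&(V>170)),("mat",box&(H>18)&(H<32)&(S>90)&(V>140)&(Z>15)&(Z<30))):
        for m in blobs(m0,150):
            zt=np.percentile(Z[m],70); t=m&(abs(Z-zt)<5); v,u=np.nonzero(t)
            edge=u.min()<2 or v.min()<2 or u.max()>637 or v.max()>397
            print(kind,"uv",u.mean().round(),v.mean().round(),"z",zt.round(1),"xyab",np.round(circ(d,t,zt,W),1),"EDGE" if edge else "")
E
python3 - <<'E'
from h import *
d=dict(np.load("w1.npz")); meas(d)
E
```

```text
cheese uv 299.0 22.0 z 40.1 xyab [438.8 105.7  44.6  53.2] EDGE
cheese uv 314.0 176.0 z 30.0 xyab [451.3 261.   33.2  33.7] 
mat uv 106.0 4.0 z 22.3 xyab [631.8  50.    7.2  74.9] EDGE
mat uv 114.0 21.0 z 22.3 xyab [626.7  66.8  27.1  58.1] 
mat uv 118.0 80.0 z 22.3 xyab [640.8 122.   63.8  68.3]
```

Emit:
servo_tool:
  plan:
    - [0.002, -0.003, -0.14, 0, 0, 0, 1]
    - [0, 0, -0.14, 0, 0, 0, 1]
    - [0, 0, -0.14, 0, 0, 0, 1]
    - [0, 0, -0.14, 0, 0, 0, 1]
    - [0, 0, -0.08, 0, 0, 0, 1]
    - [0, 0, -0.047, 0, 0, 0, 1]
    - [0, 0, 0, 0, 0, 0, 1]
    - [0, 0, 0, 0, 0, 0, 0]
    - [0, 0, 0, 0, 0, 0, 0]
    - [0, 0, 0, 0, 0, 0, 0]
    - [0, 0, 0, 0, 0, 0, 0]
    - [0, 0, 0, 0, 0, 0, 0]
    - [0, 0, 0, 0, 0, 0, 0]

```text
clock: 3.15
position: [451.5, 261.4, 3.7]
ee_rot: [-0.643, 0.766, -0.0, 0.001]
contact_force: [-1.9, -0.0, 6.5]
gripper_width: 31.6
grasp_force: 58.9
```

```bash
python3 - <<'E'
from h import *
s,d=wrist("pics/w2.png")
E
```

```text
clock 3.15 pos [451.5 261.4   3.7] yaw(tool y) 170.1 zaxis [ 0.001  0.001 -1.   ] F [-1.9 -0.   6.5] w 31.6 g 58.9 q [ 0.84  0.46 -0.49  0.   -0.62 -1.01]
```

View pics/w2.png

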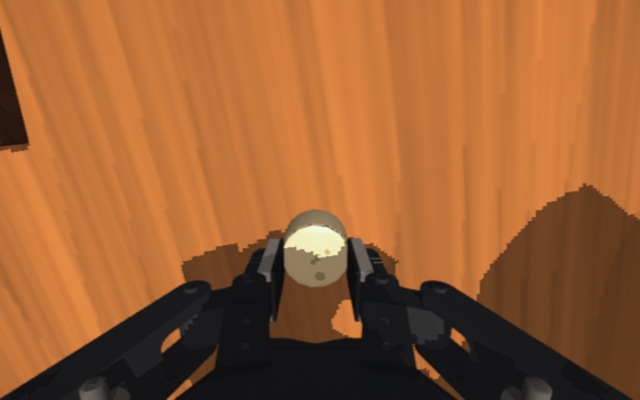

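Cheese_36 is held centred between the pads at about (315,245).

Emit:
servo_tool:
  plan:
    - [0, 0, 0.06, 0, 0, 0, 0]
    - [0, 0, 0.12, 0, 0, 0, 0]
    - [0, 0, 0.12, 0, 0, 0, 0]
    - [0.1055, -0.077, 0, 0, 0, 0, 0]
    - [0.1055, -0.077, 0, 0, 0, 0, 0]
    - [0.1055, -0.077, 0, 0, 0, 0, 0]
    - [0.1055, -0.077, 0, 0, 0, 0, 0]
    - [0.1055, -0.077, 0, 0, 0, 0, 0]
    - [0.1055, -0.077, 0, 0, 0, 0, 0]
    - [0, 0, -0.1, 0, 0, 0, 0]
    - [0, 0, -0.02, 0, 0, 0, 0]
    - [0, 0, 0, 0, 0, 0, 0]
    - [0, 0, 0, 0, 0, 0, 0]

```text
clock: 4.82
position: [641.4, 123.1, 57.6]
ee_rot: [-0.643, 0.766, -0.0, 0.001]
contact_force: [0.3, 0.3, -0.4]
gripper_width: 31.8
grasp_force: 59.5
```

```bash
python3 - <<'E'
from h import *
s,d=wrist("pics/w3.png"); meas(d)
E
```

```text
clock 4.83 pos [641.4 123.1  57.6] yaw(tool y) 170.1 zaxis [ 0.002  0.001 -1.   ] F [ 0.3  0.3 -0.4] w 31.8 g 59.5 q [ 0.44  0.56 -0.1   0.   -0.9  -0.61]
cheese uv 623.0 142.0 z 39.8 xyab [452.9 103.3  22.7  53.8] EDGE
mat uv 310.0 10.0 z 22.2 xyab [620.5  -2.   12.1  47.2] EDGE
mat uv 320.0 98.0 z 22.1 xyab [625.2  47.2  68.9  73.4] 
mat uv 319.0 194.0 z 22.1 xyab [637.1 110.   39.3  61.8] 
mat uv 276.0 217.0 z 22.1 xyab [667.7 117.9  11.1  19.7]
```

View pics/w3.png

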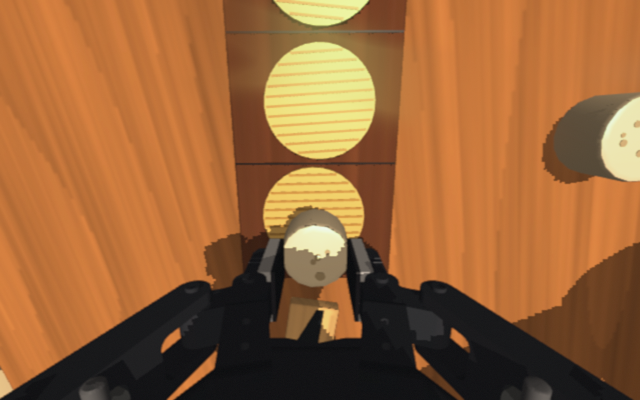

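Cheese_36 hangs over mat_4 without slip: the mat edges at columns 263 and 364 centre on the tool axis. I lower it now.

Emit:
servo_tool:
  plan:
    - [0, 0, -0.06, 0, 0, 0, 0]
    - [0, 0, -0.03, 0, 0, 0, 0]
    - [0, 0, -0.013, 0, 0, 0, 0]
    - [0, 0, 0, 0, 0, 0, 0]
    - [0, 0, 0, 0, 0, 0, 0]

```text
clock: 5.5
position: [639.7, 122.1, 25.8]
ee_rot: [-0.643, 0.766, 0.0, -0.001]
contact_force: [-3.4, -0.7, 5.1]
gripper_width: 31.3
grasp_force: 60.6
```

Emit:
servo_tool:
  plan:
    - [0, 0, 0, 0, 0, 0, 0.5]
    - [0, 0, 0, 0, 0, 0, 1]
    - [0, 0, 0, 0, 0, 0, 1]
    - [0, 0, 0, 0, 0, 0, 1]
    - [0, 0, 0.1, 0, 0, 0, 1]
    - [0, 0, 0.15, 0, 0, 0, 1]
    - [0, 0, 0.15, 0, 0, 0, 1]
    - [-0.087, -0.088, 0.02, 0, 0, 0, 1]
    - [-0.087, -0.088, 0.02, 0, 0, 0, 1]
    - [-0.087, -0.088, 0.02, 0, 0, 0, 1]
    - [-0.087, -0.088, 0.02, 0, 0, 0, 1]
    - [-0.087, -0.088, 0.02, 0, 0, 0, 1]
    - [-0.087, -0.088, 0, 0, 0, 0, 1]
    - [-0.087, -0.088, 0, 0, 0, 0, 1]
    - [0, 0, 0, 0, 0, 0, 1]
    - [0, 0, 0, 0, 0, 0, 1]

```text
clock: 7.5
position: [458.7, -62.3, 175.7]
ee_rot: [-0.643, 0.766, -0.0, 0.001]
contact_force: [1.2, -0.7, -0.2]
gripper_width: 85.6
grasp_force: 0.0
```

```bash
cat >> h.py <<'E'
def top():
    from bench import vision
    d=vision.get_image("top"); print("TOP"); meas(d); return d
E
python3 - <<'E'
from h import *
s,d=wrist("pics/w4.png"); meas(d)
t=top(); cv2.imwrite("pics/t4.png",t["image"][:,:,::-1])
E
```

```text
clock 7.5 pos [458.7 -62.3 175.7] yaw(tool y) 170.0 zaxis [ 0.001  0.    -1.   ] F [ 1.2 -0.7 -0.2] w 85.6 g 0.0 q [ 0.22  0.14 -0.42  0.   -1.01 -0.39]
cheese uv 303.0 16.0 z 45.0 xyab [ 443.3 -213.2   31.    64.4] EDGE
cheese uv 185.0 35.0 z 28.6 xyab [ 553.1 -222.1   16.9   18.3] 
cheese uv 147.0 36.0 z 28.3 xyab [ 587.9 -227.    16.9   17.8] 
cheese uv 168.0 49.0 z 28.5 xyab [ 572.4 -212.8   16.8   18.2] 
cheese uv 152.0 65.0 z 28.5 xyab [ 591.1 -202.7   16.7   18.3] 
cheese uv 182.0 68.0 z 28.4 xyab [ 563.8 -194.5   17.2   18. ] 
cheese uv 313.0 184.0 z 35.0 xyab [460.5 -63.5  41.9  42.2] 
cheese uv 357.0 318.0 z 40.1 xyab [438.5 100.4  50.6  51. ] 
mat uv 173.0 148.0 z 22.3 xyab [ 598.5 -123.3   33.6   62.6] 
mat uv 174.0 167.0 z 22.3 xyab [ 603.8 -104.8    3.9   96.1] 
mat uv 174.0 172.0 z 22.3 xyab [605.1 -99.    4.   95.3] 
mat uv 174.0 178.0 z 22.2 xyab [607.3 -93.3   4.   75.3] 
mat uv 174.0 183.0 z 22.2 xyab [607.7 -87.3   4.   54.9] 
mat uv 187.0 217.0 z 22.4 xyab [603.7 -48.6   4.   77.5] 
mat uv 187.0 229.0 z 22.3 xyab [609.3 -34.2  22.7  66.1] 
mat uv 187.0 241.0 z 22.3 xyab [614.5 -20.3   3.8  94.5] 
mat uv 185.0 246.0 z 22.2 xyab [618.2 -15.2   4.   69.7] 
TOP
cheese uv 280.0 143.0 z 51.9 xyab [638.5 123.   31.1  31.5] 
cheese uv 449.0 244.0 z 45.5 xyab [ 439.8 -226.    59.2   59.5] 
mat uv 280.0 141.0 z 22.2 xyab [647.4 124.8  50.6  64. ] 
mat uv 314.0 145.0 z 22.3 xyab [646.4  52.2  22.   58. ]
```

View pics/t4.png

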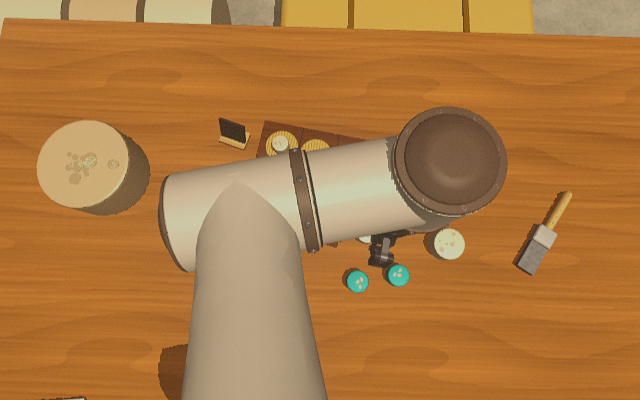

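Cheese_36 stands on mat_4 at (280,143), its top at 52 mm and about 3 mm off centre. The arm is over cheese_45, at (313,184) in the wrist view.

Emit:
servo_tool:
  plan:
    - [0.005, -0.001, -0.14, 0, 0, 0, 1]
    - [0, 0, -0.14, 0, 0, 0, 1]
    - [0, 0, -0.14, 0, 0, 0, 1]
    - [0, 0, -0.1, 0, 0, 0, 1]
    - [0, 0, -0.05, 0, 0, 0, 1]
    - [0, 0, 0, 0, 0, 0, 1]
    - [0, 0, 0, 0, 0, 0, 0]
    - [0, 0, 0, 0, 0, 0, 0]
    - [0, 0, 0, 0, 0, 0, 0]
    - [0, 0, 0, 0, 0, 0, 0]
    - [0, 0, 0, 0, 0, 0, 0]

```text
clock: 8.98
position: [460.5, -62.5, 5.8]
ee_rot: [-0.643, 0.766, -0.001, 0.001]
contact_force: [-1.7, 1.2, 6.5]
gripper_width: 41.5
grasp_force: 59.7
```

Emit:
servo_tool:
  plan:
    - [0, 0, 0.06, 0, 0, 0, 0]
    - [0, 0, 0.12, 0, 0, 0, 0]
    - [0, 0, 0.12, 0, 0, 0, 0]
    - [0.092, 0.0615, 0, 0, 0, 0, 0]
    - [0.092, 0.0615, 0, 0, 0, 0, 0]
    - [0.092, 0.0615, 0, 0, 0, 0, 0]
    - [0.092, 0.0615, 0, 0, 0, 0, 0]
    - [0.092, 0.0615, 0, 0, 0, 0, 0]
    - [0.092, 0.0615, 0, 0, 0, 0, 0]
    - [0, 0, -0.1, 0, 0, 0, 0]
    - [0, 0, -0.02, 0, 0, 0, 0]
    - [0, 0, 0, 0, 0, 0, 0]
    - [0, 0, 0, 0, 0, 0, 0]

```text
clock: 10.6
position: [625.9, 47.9, 59.7]
ee_rot: [-0.643, 0.766, -0.001, 0.001]
contact_force: [0.1, -0.4, -1.2]
gripper_width: 41.5
grasp_force: 60.8
```

```bash
sed -i 's/for m in blobs(m0,150)/m0=cv2.morphologyEx(m0.astype(np.uint8),cv2.MORPH_CLOSE,np.ones((5,5)))>0\n        for m in blobs(m0,300)/' h.py; python3 - <<'E'
from h import *
s,d=wrist("pics/w5.png"); meas(d)
E
```

```text
clock 10.6 pos [625.9  47.9  59.7] yaw(tool y) 170.0 zaxis [ 0.002  0.    -1.   ] F [ 0.1 -0.4 -1.2] w 41.5 g 60.8 q [ 0.33  0.52 -0.17  0.   -0.87 -0.51]
cheese uv 604.0 253.0 z 39.9 xyab [440.6 101.1  48.6  51.6] EDGE
mat uv 308.0 4.0 z 22.2 xyab [606.9 -82.    5.4  38.2] EDGE
mat uv 317.0 97.0 z 22.2 xyab [611.3 -28.9  69.6  69.8] 
mat uv 318.0 194.0 z 22.2 xyab [624.2  44.4  60.2  63.4] 
mat uv 344.0 309.0 z 22.2 xyab [617.2 125.1  16.5  43.6]
```

View pics/w5.png

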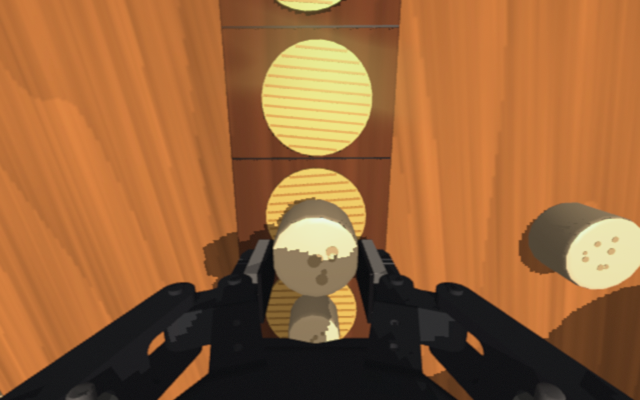

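Cheese_45 is held level over mat_3 (mat centred on column 316), and cheese_36 stands flat behind it at (315,325). I lower it, release and go to cheese_54.

Emit:
servo_tool:
  plan:
    - [0, 0, -0.06, 0, 0, 0, 0]
    - [0, 0, -0.03, 0, 0, 0, 0]
    - [0, 0, -0.0155, 0, 0, 0, 0]
    - [0, 0, 0, 0, 0, 0, 0]
    - [0, 0, 0, 0, 0, 0, 0]

```text
clock: 11.28
position: [624.1, 47.6, 27.8]
ee_rot: [-0.643, 0.766, 0.0, -0.001]
contact_force: [-5.6, -0.4, 11.0]
gripper_width: 41.2
grasp_force: 62.0
```

Emit:
servo_tool:
  plan:
    - [0, 0, 0, 0, 0, 0, 0.5]
    - [0, 0, 0, 0, 0, 0, 1]
    - [0, 0, 0, 0, 0, 0, 1]
    - [0, 0, 0, 0, 0, 0, 1]
    - [0, 0, 0.1, 0, 0, 0, 1]
    - [0, 0, 0.15, 0, 0, 0, 1]
    - [0, 0, 0.15, 0, 0, 0, 1]
    - [-0.1035, 0.03, 0.02, 0, 0, 0, 1]
    - [-0.1035, 0.03, 0.02, 0, 0, 0, 1]
    - [-0.1035, 0.03, 0.02, 0, 0, 0, 1]
    - [-0.1035, 0.03, 0.02, 0, 0, 0, 1]
    - [-0.1035, 0.03, 0.02, 0, 0, 0, 1]
    - [-0.1035, 0.03, 0, 0, 0, 0, 1]
    - [0, 0, 0, 0, 0, 0, 1]
    - [0, 0, 0, 0, 0, 0, 1]

```text
clock: 13.15
position: [439.6, 102.2, 176.9]
ee_rot: [-0.643, 0.766, -0.0, 0.0]
contact_force: [-0.3, 0.1, -0.5]
gripper_width: 85.4
grasp_force: 0.0
```

```bash
python3 - <<'E'
from h import *
s,d=wrist("pics/w6.png"); meas(d)
E
```

```text
clock 13.15 pos [439.6 102.2 176.9] yaw(tool y) 170.1 zaxis [ 0.001  0.    -1.   ] F [-0.3  0.1 -0.5] w 85.4 g 0.0 q [ 0.59  0.11 -0.45  0.   -1.01 -0.76]
cheese uv 114.0 166.0 z 57.1 xyab [623.1  47.3  41.5  42.4] 
cheese uv 316.0 184.0 z 40.0 xyab [438.4 101.3  50.9  51.2] 
cheese uv 128.0 239.0 z 52.1 xyab [638.5 121.9  32.5  33.5] 
mat uv 105.0 11.0 z 22.3 xyab [603.9 -91.5  22.8  66.1] EDGE
mat uv 121.0 82.0 z 22.4 xyab [610.8 -28.7  67.9  68.6] 
mat uv 145.0 159.0 z 22.3 xyab [626.7  48.6  63.2  67. ] 
mat uv 145.0 224.0 z 22.4 xyab [642.3 122.3  62.7  66.4]
```

Emit:
servo_tool:
  plan:
    - [-0.002, -0.002, -0.14, 0, 0, 0, 1]
    - [0, 0, -0.14, 0, 0, 0, 1]
    - [0, 0, -0.14, 0, 0, 0, 1]
    - [0, 0, -0.1, 0, 0, 0, 1]
    - [0, 0, -0.047, 0, 0, 0, 1]
    - [0, 0, 0, 0, 0, 0, 1]
    - [0, 0, 0, 0, 0, 0, 0]
    - [0, 0, 0, 0, 0, 0, 0]
    - [0, 0, 0, 0, 0, 0, 0]
    - [0, 0, 0, 0, 0, 0, 0]
    - [0, 0, 0, 0, 0, 0, 0]

```text
clock: 14.58
position: [439.1, 101.7, 8.0]
ee_rot: [-0.643, 0.766, -0.0, 0.001]
contact_force: [-0.8, -0.1, 5.0]
gripper_width: 50.7
grasp_force: 61.2
```

Emit:
servo_tool:
  plan:
    - [0, 0, 0.06, 0, 0, 0, 0]
    - [0, 0, 0.12, 0, 0, 0, 0]
    - [0, 0, 0.12, 0, 0, 0, 0]
    - [0.0966, -0.072, 0, 0, 0, 0, 0]
    - [0.0966, -0.072, 0, 0, 0, 0, 0]
    - [0.0966, -0.072, 0, 0, 0, 0, 0]
    - [0.0966, -0.072, 0, 0, 0, 0, 0]
    - [0.0966, -0.072, 0, 0, 0, 0, 0]
    - [0.0966, -0.072, 0, 0, 0, 0, 0]
    - [0, 0, -0.1, 0, 0, 0, 0]
    - [0, 0, -0.02, 0, 0, 0, 0]
    - [0, 0, 0, 0, 0, 0, 0]
    - [0, 0, 0, 0, 0, 0, 0]

```text
clock: 16.2
position: [612.9, -27.8, 62.0]
ee_rot: [-0.643, 0.766, -0.001, 0.001]
contact_force: [0.8, 0.3, -1.2]
gripper_width: 50.7
grasp_force: 62.8
```

```bash
python3 - <<'E'
from h import *
s,d=wrist("pics/w7.png"); meas(d)
E
```

```text
clock 16.2 pos [612.9 -27.8  62. ] yaw(tool y) 170.1 zaxis [ 0.002  0.    -1.   ] F [ 0.8  0.3 -1.2] w 50.7 g 62.8 q [ 0.22  0.5  -0.21  0.   -0.86 -0.39]
cheese uv 337.0 329.0 z 57.0 xyab [609.8  40.9  13.   19.6] 
mat uv 309.0 83.0 z 22.2 xyab [ 601.5 -113.6   69.6   69.8] 
mat uv 319.0 188.0 z 22.2 xyab [612.  -27.5  64.   69.6] 
mat uv 353.0 310.0 z 22.2 xyab [597.3  53.4   9.8  33.9]
```

View pics/w7.png

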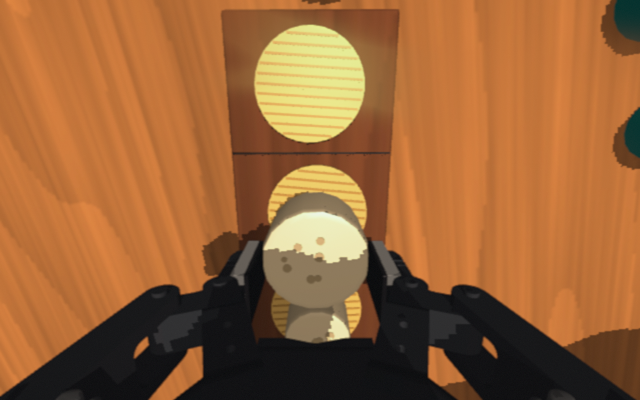

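Cheese_54 is held level over mat_2, which centres on column 317. I lower it, release and go to cheese_64.

Emit:
servo_tool:
  plan:
    - [0, 0, -0.06, 0, 0, 0, 0]
    - [0, 0, -0.03, 0, 0, 0, 0]
    - [0, 0, -0.0145, 0, 0, 0, 0]
    - [0, 0, 0, 0, 0, 0, 0]
    - [0, 0, 0, 0, 0, 0, 0]

```text
clock: 16.88
position: [612.4, -28.1, 30.1]
ee_rot: [-0.643, 0.766, -0.0, 0.0]
contact_force: [-2.8, 0.7, 4.4]
gripper_width: 50.7
grasp_force: 63.1
```

Emit:
servo_tool:
  plan:
    - [0, 0, 0, 0, 0, 0, 0.7]
    - [0, 0, 0, 0, 0, 0, 1]
    - [0, 0, 0, 0, 0, 0, 1]
    - [0, 0, 0, 0, 0, 0, 1]
    - [0, 0, 0.1, 0, 0, 0, 1]
    - [0, 0, 0.15, 0, 0, 0, 1]
    - [0, 0, 0.15, 0, 0, 0, 1]
    - [-0.0822, -0.094, 0.02, 0, 0, 0, 1]
    - [-0.0822, -0.094, 0.02, 0, 0, 0, 1]
    - [-0.0822, -0.094, 0.02, 0, 0, 0, 1]
    - [-0.0822, -0.094, 0.02, 0, 0, 0, 1]
    - [-0.0822, -0.094, 0.02, 0, 0, 0, 1]
    - [-0.0822, -0.094, 0, 0, 0, 0, 1]
    - [-0.0822, -0.094, 0, 0, 0, 0, 1]
    - [0, 0, 0, 0, 0, 0, 1]
    - [0, 0, 0, 0, 0, 0, 1]

```text
clock: 18.88
position: [439.9, -225.6, 179.4]
ee_rot: [-0.643, 0.766, -0.0, 0.0]
contact_force: [-0.2, 0.0, 1.0]
gripper_width: 85.3
grasp_force: 0.0
```

```bash
python3 - <<'E'
from h import *
s,d=wrist("pics/w8.png"); meas(d)
E
```

```text
clock 18.88 pos [ 439.9 -225.6  179.4] yaw(tool y) 170.0 zaxis [ 0.001 -0.    -1.   ] F [-0.2  0.   1. ] w 85.3 g 0.0 q [-0.14  0.19 -0.35  0.   -1.03 -0.03]
cheese uv 314.0 183.0 z 45.1 xyab [ 440.7 -228.    60.8   60.9] 
cheese uv 197.0 214.0 z 28.6 xyab [ 572.7 -214.6   48.9   52. ]
```

Emit:
servo_tool:
  plan:
    - [0.002, -0.0055, -0.14, 0, 0, 0, 1]
    - [0, 0, -0.14, 0, 0, 0, 1]
    - [0, 0, -0.14, 0, 0, 0, 1]
    - [0, 0, -0.1, 0, 0, 0, 1]
    - [0, 0, -0.047, 0, 0, 0, 1]
    - [0, 0, 0, 0, 0, 0, 1]
    - [0, 0, 0, 0, 0, 0, 0]
    - [0, 0, 0, 0, 0, 0, 0]
    - [0, 0, 0, 0, 0, 0, 0]
    - [0, 0, 0, 0, 0, 0, 0]
    - [0, 0, 0, 0, 0, 0, 0]

```text
clock: 20.3
position: [441.3, -227.4, 11.2]
ee_rot: [-0.643, 0.766, -0.001, 0.001]
contact_force: [-2.3, 2.5, 7.4]
gripper_width: 60.9
grasp_force: 63.4
```

Emit:
servo_tool:
  plan:
    - [0, 0, 0.06, 0, 0, 0, 0]
    - [0, 0, 0.12, 0, 0, 0, 0]
    - [0, 0, 0.12, 0, 0, 0, 0]
    - [0.09, 0.0633, 0, 0, 0, 0, 0]
    - [0.09, 0.0633, 0, 0, 0, 0, 0]
    - [0.09, 0.0633, 0, 0, 0, 0, 0]
    - [0.09, 0.0633, 0, 0, 0, 0, 0]
    - [0.09, 0.0633, 0, 0, 0, 0, 0]
    - [0.09, 0.0633, 0, 0, 0, 0, 0]
    - [0, 0, -0.1, 0, 0, 0, 0]
    - [0, 0, -0.02, 0, 0, 0, 0]
    - [0, 0, 0, 0, 0, 0, 0]
    - [0, 0, 0, 0, 0, 0, 0]

```text
clock: 21.92
position: [602.8, -113.6, 64.5]
ee_rot: [-0.643, 0.766, -0.001, 0.001]
contact_force: [-1.1, 0.0, -1.6]
gripper_width: 60.5
grasp_force: 65.6
```

```bash
python3 - <<'E'
from h import *
s,d=wrist("pics/w9.png"); meas(d)
E
```

```text
clock 21.93 pos [ 602.8 -113.6   64.5] yaw(tool y) 170.0 zaxis [ 0.002 -0.    -1.   ] F [-1.1  0.  -1.6] w 60.5 g 65.6 q [ 0.08  0.5  -0.2   0.   -0.87 -0.25]
cheese uv 362.0 33.0 z 28.5 xyab [ 555.  -222.7   16.8   18.3] 
cheese uv 323.0 63.0 z 28.5 xyab [ 581.2 -209.    34.5   52.7] 
cheese uv 340.0 332.0 z 61.9 xyab [599.  -44.4  12.4  18.9] 
mat uv 318.0 181.0 z 22.1 xyab [612.9 -59.5  98.7 173.4]
```

View pics/w9.png

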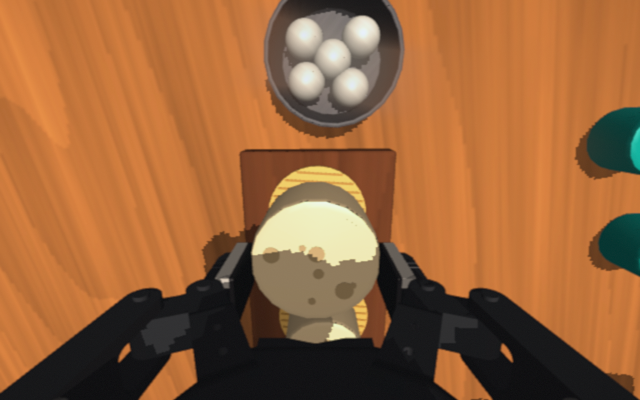

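Cheese_64 is held level over mat_1, which centres on column 318, and the dish is undisturbed. I lower it, release and retreat clear of the view.

Emit:
servo_tool:
  plan:
    - [0, 0, -0.06, 0, 0, 0, 0]
    - [0, 0, -0.03, 0, 0, 0, 0]
    - [0, 0, -0.0145, 0, 0, 0, 0]
    - [0, 0, 0, 0, 0, 0, 0]
    - [0, 0, 0, 0, 0, 0, 0]

```text
clock: 22.6
position: [601.9, -113.5, 33.3]
ee_rot: [-0.643, 0.766, -0.0, -0.0]
contact_force: [-4.7, 0.5, 4.7]
gripper_width: 60.8
grasp_force: 66.3
```

Emit:
servo_tool:
  plan:
    - [0, 0, 0, 0, 0, 0, 0.8]
    - [0, 0, 0, 0, 0, 0, 1]
    - [0, 0, 0, 0, 0, 0, 1]
    - [0, 0, 0, 0, 0, 0, 1]
    - [0, 0, 0.1, 0, 0, 0, 1]
    - [0, 0, 0.15, 0, 0, 0, 1]
    - [0, 0, 0.15, 0, 0, 0, 1]
    - [-0.12, -0.13, 0.05, 0, 0, 0, 1]
    - [-0.12, -0.13, 0.05, 0, 0, 0, 1]
    - [-0.12, -0.13, 0.05, 0, 0, 0, 1]
    - [-0.12, -0.13, 0, 0, 0, 0, 1]
    - [-0.12, -0.13, 0, 0, 0, 0, 1]
    - [-0.12, -0.13, 0, 0, 0, 0, 1]
    - [-0.12, -0.13, 0, 0, 0, 0, 1]
    - [-0.05, -0.1, 0, 0, 0, 0, 1]
    - [0, 0, 0, 0, 0, 0, 1]
    - [0, 0, 0, 0, 0, 0, 1]

```text
clock: 24.72
position: [335.3, -416.0, 196.6]
ee_rot: [-0.643, 0.766, 0.0, 0.0]
contact_force: [0.8, -0.5, 0.1]
gripper_width: 85.9
grasp_force: 0.0
```

```bash
python3 - <<'E'
from h import *
t=top(); cv2.imwrite("pics/t9.png",t["image"][:,:,::-1])
E
```

```text
TOP
cheese uv 315.0 151.0 z 57.0 xyab [622.8  47.9  40.5  41.2] 
cheese uv 352.0 156.0 z 62.0 xyab [610.9 -27.   49.7  50. ] 
cheese uv 394.0 162.0 z 67.2 xyab [ 600.6 -112.4   59.3   60.1] 
cheese uv 437.0 181.0 z 28.7 xyab [ 572.5 -211.    47.8   51.2] 
mat uv 306.0 155.0 z 22.2 xyab [625.4  55.1  67.3 233.3]
```

View pics/t9.png

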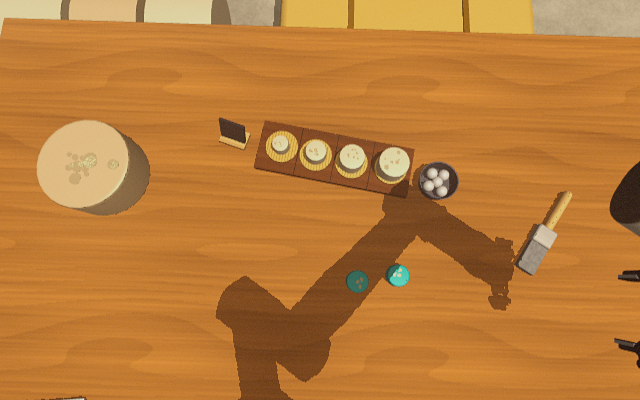

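The four cheeses stand upright on the mats in order, at (280,143) to (394,162), with the tops at the right heights. They sit 0–3 mm off the mat centres, and the tag and dish have not moved.

```bash
python3 -c "
from bench import arm
print(arm.job_done())"
```

```text
the job is handed in; nothing more can be done
None
```

I handed the job in at about 25 s of the 88 s allowed: the four cheeses stand upright in size order, smallest by the slate tag and largest by the dish, each within about 3 mm of its mat's centre.

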